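Roll the two rungs onto their layout lines

ROBOT

A 6-joint arm with a two-finger parallel gripper is mounted at the origin on the work surface. World frame = base frame: x ahead of the robot, y to its left, z up, the work surface at z = 0. Lengths are in m, angles in rad, forces in N, time in s.
With the tool pointing down it reaches from about 0.275 to 0.775 m from the base axis. Payload 14.6 kg.
Tool frame: the origin (TCP) lies at the very end of the fingers, on their centre line; the grasp point (between the pads) lies 19 mm behind it; z points along the fingers, y is the direction in which the jaws open and shut (so a half turn about z gives the same grasp; the last joint's range is limited). The gripper opens to 85 mm and grips with 20 to 120 N. Pads are 22 mm wide; open, the fingers measure 114 mm over their backs; the gripper's body (76 mm by 85 mm) begins 54 mm behind the grasp point. The pads swing forward as they close: fully open they stand 13 mm farther back than shut.
Start: joints at [1.13, 0.263, -0.048, 1.259, 0, 1.415], TCP at [0.148, 0.504, 0.231] pointing down, gripper open.
Joint ranges: [-2.65, 2.65], [-0.89, 1.7], [-1.18, 1.37], [-2.13, 2.11], [-1.35, 1.29], [-3.14, 3.14]. Speed limits (rad/s): [1.89, 1.89, 2.57, 2.79, 3.14, 3.14].

INTERFACE

Orientations are given as [roll, pitch, yaw] about the fixed x, y, z axes, in that order (R = Rz(yaw) Ry(pitch) Rx(roll)).
In Python, from station import ctrl gives the robot as it stands.
- The arm moves only by the shell command python3 -m jog 'ROWS' [FORCE]. ROWS is JSON, a list of rows, each a list of 7 numbers: the shift along the world's x, y, z as a fraction of full scale, then the turn, a rotation vector about the world's x, y, z as a fraction of full scale, then the finger opening in mm, from 0 to 85.4. A call has 1 to 10 rows; each row shifts and turns the pose as measured when the row begins; what a row does not reach is not made up. Full scale, the value 1, is 50 mm for a shift and pi rad for a turn. A row lasts 1/8 s, in which the tool goes at most 62.5 mm and 10.7 degrees, less where a joint would pass 70% of its speed; a pose out of reach is approached as far as the arm can. A call with a number of a shift or a turn outside -1 to 1 is refused whole. A call with a gripper value outside its range is refused whole. The fingers move at their own pace and stop on an object; FORCE is the grip in N (left out, the last holds). Time passes only in rows, so rows that do not move let the fingers close. It gives the time, the measured TCP pose, the force and the opening at its end, in the units of the state.
- ctrl.state(): the state, without advancing time (a new reading comes with each control period).
- ctrl.snapshot(name): name is "scene" or "top" or "wrist"; returns a dict with "img" (480x640x3 uint8, blue, green, red), "fx", "fy", "cx", "cy" (pixels), "origin" and "attitude" of the camera in the world; the wrist camera has in their place "tool_from_camera" (4x4, takes a point from camera to tool coordinates, whose origin is the TCP and whose axes are the flange's). Camera axes: x right, y up, looking along -z (the intrinsics and any distortion apply to the point x, -y, -z); pixel columns grow to the right and rows downward; lengths in m; the calibration is good to about 2 mm. A picture is of the moment at which its call begins: read the wrist's pose just before it. There is no depth.
- ctrl.finish_job(): hands the job in, once; it reports no verdict.
The state is a dict: "time_s": time; "q": joint angles; "dq": joint speeds; "effort": joint torques, N m; "ee_pos": TCP position; "tool_rot": TCP orientation; "wrist_force": force on the tool from outside, world axes, zero at the start; "moment": the same for the moment, N m; "gripper_width": opening from 0.0 (shut) to 1.0 (fully open).
Only numpy, scipy, OpenCV 4.12 (cv2) and the standard library are available. Lean on these libraries where they do the work, as an engineer would, in place of code of your own. Each camera call takes 0.05 s, during which the arm holds its last target.

TASK

Set out the two round wooden rungs on the white layout board: roll the thick dowel and the thin dowel, each inside its own bay, until each lies still, centred on and parallel to the dark line marked in its bay. A fingertip pushing the top sideways rolls a dowel nicely; do not pick them up, tip them or drag them along without rolling, and leave everything else where it is.

Things in the scene. Friction and masses are not known exactly. Their poses are not given: they have to be found in the camera images.
- board_top (a point): Fixed white layout board, 280 (its x) x 460 (y) x 18 mm, yaw within 15 degrees. Point: centre of its top face, 18 mm above the table; z up. Dark battens 12 mm wide and 12 mm high run its full length along x, centred at y = -220, -30, 30, 220 mm. Left bay: clear from y = 36 to 214 mm; right bay: -214 to -36 mm. The strip between the bays carries two bystanders.
- mark_left (a point): Dark straight line in the left bay, 260 mm long, 4 mm wide, flat on the board. Point: the middle of the line, on the board's top face; x runs along the line, y across it to the left, z up. It shows beyond both ends of a dowel lying on it.
- mark_right (a point): The same kind of line in the right bay, point and axes alike.
- thick_center (a point): Thick dowel: plain round pale wood, 40 mm diameter, 160 mm long, about 140 g, loose, lying in the left bay nearly parallel to the line (within 3 degrees), 35 to 70 mm to one side of it. Point: its centre, 20 mm above the board's top face; the dowel's top is 58 mm above the table. x runs along the dowel; y and z turn as it rolls.
- thin_center (a point): Thin dowel: same wood, 25 mm diameter, 160 mm long, about 55 g, lying in the right bay in the same way, 35 to 70 mm to one side of that line. Point: its centre, 12.5 mm above the board's top face; the dowel's top is 43 mm above the table. Axes as for the thick one.
- thick: Body of the thick dowel; the origin lies on its skin and goes round as it rolls: use thick_center. A fingertip pressed lightly (3 to 10 N) on a dowel's top and moved sideways rolls it without slipping, the centre going half as far as the fingertip. Rolling resistance stops a dowel soon after it is let go, and it stays there.
- thin: Body of the thin dowel; likewise, use thin_center. It behaves in the same way.
- pot: Bystander, not to be touched: small open steel pot, 40 mm across, 45 mm high, standing on the strip between the bays. Origin: centre of its underside.
- block: Bystander, not to be touched: cork sanding block, 60 x 35 x 28 mm, on the strip between the bays. Origin: centre of its underside.
- glue: Bystander, not to be touched: white glue bottle, 60 mm across, 160 mm high, on the table left of the board. Origin: centre of its underside.
- tape: Bystander, not to be touched: roll of tape, 100 mm across, 25 mm high, lying on the table left of the board. Origin: centre of its underside.
- mug: Bystander, not to be touched: blue mug, 80 mm across, 95 mm high, on the table right of the board. Origin: centre of its underside.
Things that resemble listed ones, but are neither listed nor needed, are in the scene too. What is shaped like the thin but purple or turquoise is not meant.

How it is judged:
By the outcome, as a careful person would: the job done as asked, in the order asked, and still so for the second after the job is handed in, with the robot touching nothing.
It also fails if it takes over 64 s, if anything falls off the work surface, if the arm or the gripper's body presses on something with over 40 N, if the wrist force passes 120 N, or if a joint passes its speed limit or range.

## Working session

There is one attempt and no reset: what is moved stays moved. The work goes in short steps, Python scripts to look and compute and a shell command to move; the robot and the scene stay as the last step left them, time stands still between calls to the robot, and variables do not carry over. Pictures are saved under pics/ and viewed, and the job is handed in when it is done.

```bash
mkdir -p pics; ls
python3 - <<'E'
from station import ctrl
import cv2
print(ctrl.state())
for n in("scene","top","wrist"):
    s=ctrl.snapshot(n); cv2.imwrite(f"pics/{n}0.png",s["img"]); print(n,{k:v for k,v in s.items() if k!="img"})
E
```

```text
pics
{'time_s': 0.0, 'q': array([ 1.12969088e+00,  2.63526060e-01, -4.89359161e-02,  1.25939417e+00,
       -1.22834657e-06,  1.41551353e+00]), 'dq': array([ 0.0019165 ,  0.00140288, -0.00072219, -0.00063764, -0.00157746,
       -0.00018372]), 'effort': array([-2.36348780e-03, -6.37625456e+01,  3.84577596e+01,  1.35605721e-02,
       -2.23772531e-04, -1.62563243e-06]), 'ee_pos': array([0.14790124, 0.50345281, 0.23082384]), 'tool_rot': array([-3.14054539e+00, -1.62698334e-04,  2.85576992e+00]), 'wrist_force': array([-0.30143994,  0.43627538, -0.41622042]), 'moment': array([-0.00135103,  0.0146278 ,  0.02976768]), 'gripper_width': 1.0025223363213274}
scene {'fx': 595.9576135409084, 'fy': 595.9576135409084, 'cx': 329.0008246136382, 'cy': 236.8952359417989, 'origin': array([1.41343496, 0.11669773, 1.16007837]), 'attitude': array([ 0.70852689, -0.01080671,  1.71440243])}
top {'fx': 475.43526249846724, 'fy': 475.43526249846724, 'cx': 318.84862247530543, 'cy': 241.61860733730245, 'origin': array([0.43444712, 0.00556852, 0.94415722]), 'attitude': array([ 0.05348834, -0.01142956, -1.57936628])}
wrist {'fx': 423.81422127242837, 'fy': 423.81422127242837, 'cx': 326.2587615852098, 'cy': 236.37962968052074, 'tool_from_camera': array([[-4.82704236e-04,  9.52508585e-01,  3.04511350e-01,
         7.73618972e-02],
       [ 9.99998819e-01,  9.04155742e-04, -1.24301587e-03,
        -9.84493124e-04],
       [-1.45930897e-03,  3.04510391e-01, -9.52507896e-01,
        -1.43265682e-01],
       [ 0.00000000e+00,  0.00000000e+00,  0.00000000e+00,
         1.00000000e+00]])}
```

View pics/top0.png

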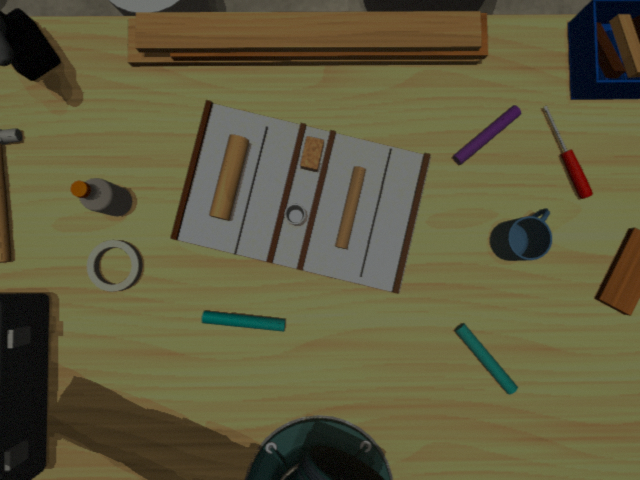

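View pics/scene0.png

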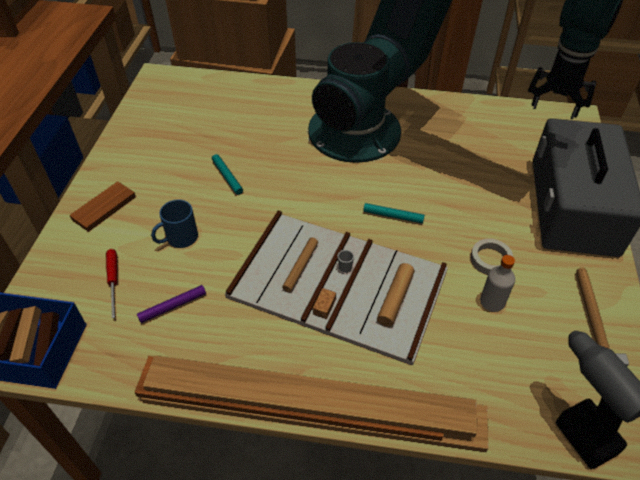

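Candidates: the pale dowels at (230,177), the thick one, and (350,207), the thin one. Look-alikes are purple at (487,135) and turquoise at (244,321) and (487,358). The bystanders are the cork block (312,154), pot (296,214), tape, glue and mug. Next I'll check the choice in a crop and measure.

```bash
cat > h.py <<'E'
from station import ctrl
import cv2, numpy as np
from scipy.spatial.transform import Rotation as R
def cam(n):
    st=ctrl.state(); s=ctrl.snapshot(n)
    K=(s["fx"],s["fy"],s["cx"],s["cy"])
    if n=="wrist":
        T=np.eye(4);T[:3,:3]=R.from_euler("xyz",st["tool_rot"]).as_matrix();T[:3,3]=st["ee_pos"]
        T=T@s["tool_from_camera"]
    else:
        T=np.eye(4);T[:3,:3]=R.from_euler("xyz",s["attitude"]).as_matrix();T[:3,3]=s["origin"]
    return s["img"],K,T
def ray(uv,K,T):
    uv=np.atleast_2d(uv).astype(float)
    d=np.c_[(uv[:,0]-K[2])/K[0],-(uv[:,1]-K[3])/K[1],-np.ones(len(uv))]
    return d@T[:3,:3].T
def onplane(uv,K,T,z):
    d=ray(uv,K,T);o=T[:3,3];return o+d*((z-o[2])/d[:,2])[:,None]
def proj(P,K,T):
    p=(np.atleast_2d(P)-T[:3,3])@T[:3,:3]
    return np.c_[K[2]+K[0]*p[:,0]/-p[:,2],K[3]-K[1]*p[:,1]/-p[:,2]]
E
python3 - <<'E'
from h import *
img=cv2.imread("pics/top0.png")
c=cv2.resize(img[90:300,165:440],None,fx=2.9,fy=2.85,interpolation=cv2.INTER_CUBIC)
cv2.imwrite("pics/c0.png",np.clip(c*1.5,0,255).astype(np.uint8)[:600])
hsv=cv2.cvtColor(img,cv2.COLOR_BGR2HSV)
for p in[(230,177),(350,207),(250,190),(375,212),(268,190),(200,190),(290,180),(241,190)]:print(p,img[p[1],p[0]],hsv[p[1],p[0]])
E
```

```text
(230, 177) [ 50  87 114] [ 17 143 114]
(350, 207) [ 51  83 110] [ 16 137 110]
(250, 190) [64 67 65] [50 11 67]
(375, 212) [52 54 55] [20 14 55]
(268, 190) [112 116 114] [ 45   9 116]
(200, 190) [116 117 114] [ 80   7 117]
(290, 180) [25 38 58] [ 12 145  58]
(241, 190) [112 116 114] [ 45   9 116]
```

View pics/c0.png

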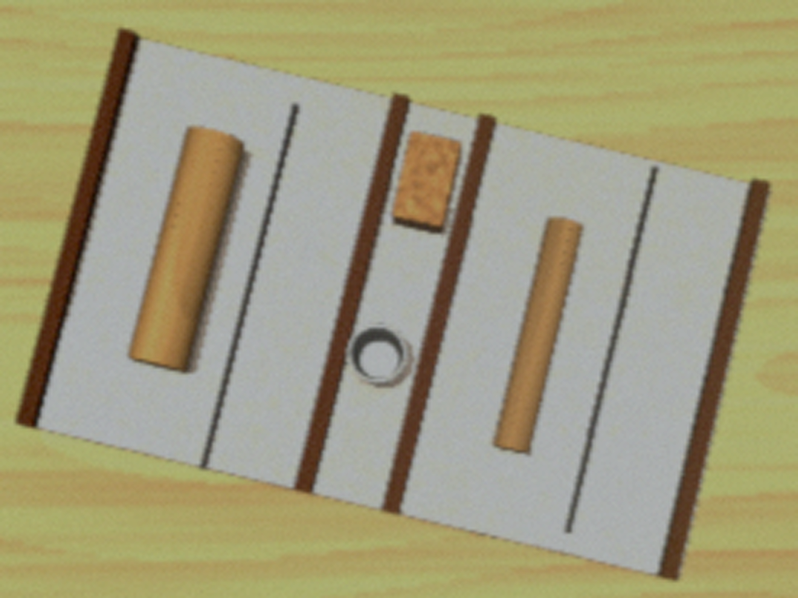

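```bash
cat >> h.py <<'E'
R_={"thick":.020,"thin":.0125}
def fitline(P):
    vx,vy,x,y=cv2.fitLine(P[:,:2].astype(np.float32),cv2.DIST_HUBER,0,.001,.001).ravel()
    d=np.array([vx,vy]); d=d if d[0]>0 else -d
    return np.array([x,y]),d
def measure(img,K,T,seed):
    """seed: dict name->(xy of dowel guess, xy of mark centre guess) world"""
    hsv=cv2.cvtColor(cv2.GaussianBlur(img,(3,3),0),cv2.COLOR_BGR2HSV)
    out={}
    for n,(dg,mg,yaw) in seed.items():
        r=R_[n]; u=np.array([np.cos(yaw),np.sin(yaw)]); w=np.array([-u[1],u[0]])
        H=np.mgrid[0:480,0:640]; uv=np.c_[H[1].ravel(),H[0].ravel()]
        Pc=onplane(uv,K,T,.018+r); Pb=onplane(uv,K,T,.018)
        q=Pc[:,:2]-dg
        roi=(abs(q@u)<.10)&(abs(q@w)<r+.018)
        sat=hsv[...,1].ravel(); val=hsv[...,2].ravel()
        m=(roi&(sat>75)&(val>40)).reshape(480,640).astype(np.uint8)
        k,lab,stt,_=cv2.connectedComponentsWithStats(m)
        i=1+np.argmax(stt[1:,4]); sel=(lab.ravel()==i)
        c,d=fitline(Pc[sel]); 
        A=Pc[sel][:,:2]; e=(A-A.mean(0)); wd=np.array([-d[1],d[0]])
        # edge midpoints by slices
        t=e@d; s=e@wd; mids=[];ws=[]
        for a in np.arange(-.06,.061,.005):
            j=abs(t-a)<.004
            if j.sum()>8: mids.append([a,s[j].mean()]);ws.append(12**.5*s[j].std())
        pf=np.polyfit(*np.array(mids).T,1)
        d2=d+pf[0]*wd; d2/=np.linalg.norm(d2); cen=A.mean(0)+pf[1]*wd
        L=np.percentile(t,99.5)-np.percentile(t,.5)
        q=Pb[:,:2]-mg
        roi=(abs(q@u)<.122)&(abs(q@w)<.010)
        dq=Pc[:,:2]-cen; dn=np.array([-d2[1],d2[0]])
        roi&=~((abs(dq@d2)<.095)&(abs(dq@dn)<r+.012))
        bg=np.median(val[roi]) ; bg=np.percentile(val[roi],85)
        wt=np.clip(bg*.8-val.astype(float),0,None)*roi*(sat<70)
        B=Pb[:,:2]; sl=[]
        tt=(B-mg)@u; ss=(B-mg)@w
        for a in np.arange(-.12,.121,.005):
            j=abs(tt-a)<.0035
            if wt[j].sum()>15: sl.append([a,(wt[j]*ss[j]).sum()/wt[j].sum()])
        sl=np.array(sl); pl=np.polyfit(*sl.T,1); res=np.std(sl[:,1]-np.polyval(pl,sl[:,0]))
        md=u+pl[0]*w; md/=np.linalg.norm(md); mp=mg+pl[1]*w; mn=np.array([-md[1],md[0]])
        out[n]=dict(cen=cen,yaw=np.arctan2(d2[1],d2[0]),W=np.mean(ws),L=L,mark=mp,myaw=np.arctan2(md[1],md[0]),off=(cen-mp)@mn,
           along=(cen-mp)@md,dyaw=np.degrees(np.arctan2(d2[1],d2[0])-np.arctan2(md[1],md[0])),res=res,nsl=len(sl),mn=mn,md=md)
    return out
def show(o):
    for n,v in o.items():
        print(n,"cen",v["cen"].round(4),"mark",v["mark"].round(4),"myaw",round(float(np.degrees(v["myaw"])),2),"off mm",round(v["off"]*1e3,2),"along",round(v["along"]*1e3,1),"dyaw deg",round(float(v["dyaw"]),2),"W,L mm",round(v["W"]*1e3,1),round(v["L"]*1e3,1),"res",round(v["res"]*1e3,2),v["nsl"])
E
python3 - <<'E'
from h import *
img,K,T=cam("top")
pts={"thick":(230,177),"thin":(350,207)}
g={n:onplane(p,K,T,.018+R_[n])[0,:2] for n,p in pts.items()}
ml=onplane([(266,127),(236,252)],K,T,.018)[:,:2]; mr=onplane([(390,149),(361,276)],K,T,.018)[:,:2]
f=lambda m:(m.mean(0),np.arctan2(*(m[0]-m[1])[::-1]))
print(f(ml),f(mr),np.linalg.norm(ml[0]-ml[1]))
o=measure(img,K,T,{"thick":(g["thick"],*f(ml)),"thin":(g["thin"],*f(mr))}); show(o)
for n,p,z in[("pot",(296,210),.063),("block",(312,152),.046),("board c",(302,197),.018),("tape",(114,265),.025),("glue",(80,188),.16)]:print(n,onplane(p,K,T,z)[0].round(3))
for c in[(208,101),(429,153),(398,291),(172,238)]:print(onplane(c,K,T,.03)[0].round(3))
E
```

```text
(array([0.58817199, 0.12639859]), np.float64(-0.23478829038911797)) (array([ 0.5411539 , -0.11720303]), np.float64(-0.23834496597166296)) 0.2532764204105621
thick cen [0.6084 0.1656] mark [0.5883 0.1268] myaw -14.07 off mm 42.53 along 10.1 dyaw deg -0.11 W,L mm 39.8 161.1 res 0.13 49
thin cen [ 0.5498 -0.0666] mark [ 0.5413 -0.1168] myaw -14.05 off mm 50.81 along -3.9 dyaw deg 0.11 W,L mm 22.6 158.5 res 0.18 49
pot [0.541 0.037 0.063]
block [0.654 0.007 0.046]
board c [0.572 0.027 0.018]
tape [0.442 0.389 0.025]
glue [0.568 0.39  0.16 ]
[0.76  0.209 0.03 ]
[ 0.655 -0.222  0.03 ]
[ 0.387 -0.156  0.03 ]
[0.493 0.277 0.03 ]
```

The thick dowel is (230,177) in the left bay and the thin one is (350,207) in the right bay. Sizes and offsets match the description: 42.5 mm and 50.8 mm, both to the left of their lines. I'll move over the thick dowel with the jaws along its axis and half open, so two tips can press on it.

```bash
python3 -m jog '[[0.9,-0.65,0,0,0,-0.048,50],[0.9,-0.65,0,0,0,-0.048,50],[0.9,-0.65,0,0,0,-0.048,50],[0.9,-0.65,0,0,0,-0.048,50],[0.9,-0.65,0,0,0,-0.048,50],[0.9,-0.65,0,0,0,-0.048,50],[0.9,-0.65,0,0,0,-0.048,50],[0.9,-0.65,0,0,0,-0.048,50]]'
```

```text
time_s: 1.2
ee_pos: [0.515, 0.2358, 0.2304]
tool_rot: [-3.141, -0.001, 1.618]
wrist_force: [1.5, 0.9, 1.2]
gripper_width: 0.586
```

```bash
python3 -m jog '[[0.48,-0.31,-0.4,0,0,-0.023,50],[0.48,-0.31,-0.4,0,0,-0.023,50],[0.48,-0.31,-0.4,0,0,-0.023,50],[0.48,-0.31,-0.4,0,0,-0.023,50],[0,0,0,0,0,0,50],[0,0,0,0,0,0,50]]'
cat >> h.py <<'E'
SEED={"thick":(np.array([.6084,.1656]),np.array([.5883,.1268]),np.radians(-14.07)),"thin":(np.array([.5498,-.0666]),np.array([.5413,-.1168]),np.radians(-14.05))}
E
python3 - <<'E'
from h import *
st=ctrl.state();print(st["ee_pos"],st["tool_rot"],st["wrist_force"],st["moment"])
img,K,T=cam("wrist"); cv2.imwrite("pics/w1.png",img)
try: show(measure(img,K,T,{"thick":SEED["thick"]}))
except Exception as e: print(e)
E
```

```text
time_s: 1.95
ee_pos: [0.6163, 0.1684, 0.1464]
tool_rot: [-3.14, 0.0, 1.313]
wrist_force: [-1.0, 0.1, 0.1]
gripper_width: 0.588
[0.61629907 0.16844149 0.14642754] [-3.13971596e+00  3.70210343e-05  1.31263898e+00] [-1.00471623  0.06978086  0.08392073] [-0.03038543  0.00966725  0.02633476]
thick cen [0.6074 0.1652] mark [0.5879 0.1253] myaw -13.99 off mm 43.36 along 9.2 dyaw deg -0.28 W,L mm 42.0 169.1 res 0.29 49
```

View pics/w1.png

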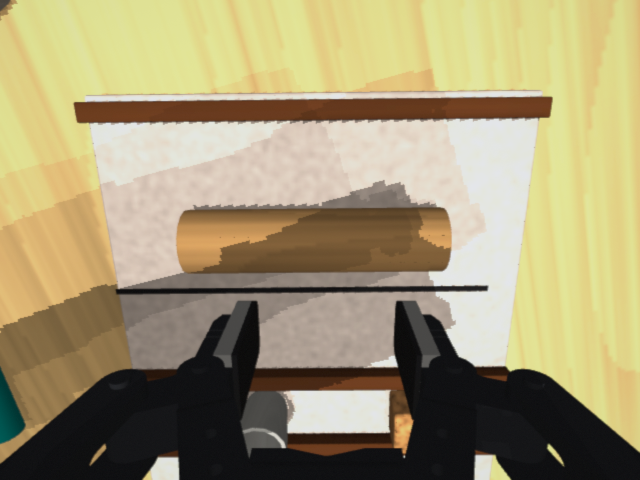

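The wrist view shows the thick dowel at about (315,240) and its line at row 290. It gives an offset of 43.4 mm against 42.5 mm from the top camera, so the two agree. I'll descend on its outer side.

```bash
python3 -m jog '[[-0.06,0.06,-0.5,0,0,0.004,50],[-0.06,0.06,-0.5,0,0,0,50],[0,0,-0.4,0,0,0,50],[0,0,0,0,0,0,50]]'
python3 - <<'E'
from h import *
st=ctrl.state();print(st["ee_pos"],st["tool_rot"],st["wrist_force"],st["moment"])
E
```

```text
time_s: 2.5
ee_pos: [0.609, 0.1772, 0.0784]
tool_rot: [3.139, -0.002, 1.331]
wrist_force: [-0.4, 0.0, 0.7]
gripper_width: 0.587
[0.609037   0.17719636 0.0783885 ] [ 3.13915988e+00 -1.94325726e-03  1.33110005e+00] [-0.40906034  0.03796277  0.72928829] [ 0.02953018  0.01444952 -0.00187376]
```

```bash
python3 -m jog '[[-0.01,-0.05,-0.12,0,0,-0.002,50],[0,0,-0.12,0,0,0,50],[0,0,-0.06,0,0,0,50],[0,0,0,0,0,0,50]]';python3 -m jog '[[0,0,-0.04,0,0,0,50]]';python3 -m jog '[[0,0,-0.04,0,0,0,50]]';python3 -m jog '[[0,0,-0.04,0,0,0,50]]'
```

```text
time_s: 3.0
ee_pos: [0.6094, 0.1751, 0.0654]
tool_rot: [3.136, -0.003, 1.325]
wrist_force: [-0.5, 0.0, -0.3]
gripper_width: 0.588
time_s: 3.12
ee_pos: [0.6096, 0.1752, 0.0636]
tool_rot: [3.135, -0.004, 1.325]
wrist_force: [-1.1, -0.2, -0.2]
gripper_width: 0.585
time_s: 3.25
ee_pos: [0.6097, 0.1751, 0.0615]
tool_rot: [3.135, -0.004, 1.325]
wrist_force: [0.1, -0.1, 0.2]
gripper_width: 0.587
time_s: 3.38
ee_pos: [0.6097, 0.1751, 0.0594]
tool_rot: [3.135, -0.004, 1.325]
wrist_force: [0.2, 0.4, -0.0]
gripper_width: 0.585
```

```bash
python3 -m jog '[[0,0,-0.03,-0.0007,0.0024,0,50]]';python3 -m jog '[[0,0,-0.03,0,0,0,50]]';python3 -m jog '[[0,0,-0.03,0,0,0,50]]';python3 -m jog '[[0,0,-0.03,0,0,0,50]]'
```

```text
time_s: 3.5
ee_pos: [0.6096, 0.1751, 0.0578]
tool_rot: [-3.141, 0.001, 1.325]
wrist_force: [-0.1, 0.3, 0.7]
gripper_width: 0.586
time_s: 3.62
ee_pos: [0.6097, 0.1751, 0.0561]
tool_rot: [-3.141, 0.001, 1.325]
wrist_force: [0.2, -0.2, 0.5]
gripper_width: 0.581
time_s: 3.75
ee_pos: [0.6098, 0.1751, 0.0546]
tool_rot: [-3.141, 0.001, 1.325]
wrist_force: [-1.7, 0.2, 11.3]
gripper_width: 0.582
time_s: 3.88
ee_pos: [0.6101, 0.1756, 0.0542]
tool_rot: [3.141, -0.001, 1.326]
wrist_force: [-6.9, 3.2, 26.0]
gripper_width: 0.584
```

```bash
python3 -m jog '[[0,0,0.008,0,0,0,50]]';python3 -m jog '[[0,0,0,0,0,0,50]]'
```

```text
time_s: 4.0
ee_pos: [0.6101, 0.1758, 0.0551]
tool_rot: [3.141, -0.001, 1.326]
wrist_force: [0.5, 0.6, -0.8]
gripper_width: 0.585
time_s: 4.12
ee_pos: [0.6102, 0.1759, 0.0552]
tool_rot: [3.141, -0.001, 1.326]
wrist_force: [0.2, -0.2, -0.5]
gripper_width: 0.585
```

```bash
python3 -m jog '[[0,0,-0.010,0,0,0,50]]'; python3 -m jog '[[-0.010,-0.040,-0.008,0,0,0,50]]';python3 -m jog '[[-0.010,-0.040,-0.008,0,0,0,50]]'; python3 -m jog '[[-0.010,-0.040,-0.008,0,0,0,50]]'
```

```text
time_s: 4.25
ee_pos: [0.6102, 0.1759, 0.0547]
tool_rot: [3.141, -0.001, 1.326]
wrist_force: [-1.5, 0.7, 5.6]
gripper_width: 0.585
time_s: 4.38
ee_pos: [0.6098, 0.1741, 0.0546]
tool_rot: [3.14, -0.002, 1.326]
wrist_force: [-2.9, 1.6, 11.7]
gripper_width: 0.583
time_s: 4.5
ee_pos: [0.6094, 0.1722, 0.0547]
tool_rot: [3.14, -0.003, 1.326]
wrist_force: [-3.7, 1.8, 11.9]
gripper_width: 0.583
time_s: 4.62
ee_pos: [0.6089, 0.1704, 0.0548]
tool_rot: [3.14, -0.003, 1.326]
wrist_force: [-2.0, 0.4, 9.6]
gripper_width: 0.584
```

```bash
python3 -m jog '[[-0.02,-0.08,-0.005,0,0,0,50],[-0.02,-0.08,-0.005,0,0,0,50]]';python3 -m jog '[[-0.02,-0.08,-0.005,0,0,0,50],[-0.02,-0.08,-0.005,0,0,0,50],[-0.02,-0.08,-0.005,0,0,0,50]]'
python3 - <<'E'
from h import *
s=dict(SEED); s["thick"]=(s["thick"][0]-np.array([.003,.013]),)+s["thick"][1:]
for c in("top","wrist"):
  img,K,T=cam(c); cv2.imwrite(f"pics/{c}2.png",img)
  try: show(measure(img,K,T,{"thick":s["thick"]}))
  except Exception as e: print(e)
E
```

```text
time_s: 4.88
ee_pos: [0.6068, 0.1625, 0.0549]
tool_rot: [3.139, -0.004, 1.327]
wrist_force: [-1.3, 0.6, 6.2]
gripper_width: 0.587
time_s: 5.25
ee_pos: [0.6037, 0.1503, 0.0548]
tool_rot: [3.139, -0.005, 1.327]
wrist_force: [-2.4, 0.9, 6.3]
gripper_width: 0.584
thick cen [0.6185 0.1371] mark [0.5904 0.1351] myaw -9.57 off mm 6.66 along 27.4 dyaw deg -3.24 W,L mm 14.3 141.8 res 1.8 12
thick cen [0.6049 0.154 ] mark [0.5877 0.1244] myaw -13.68 off mm 32.75 along 9.7 dyaw deg -0.48 W,L mm 39.8 177.5 res 0.1 8
```

View pics/wrist2.png

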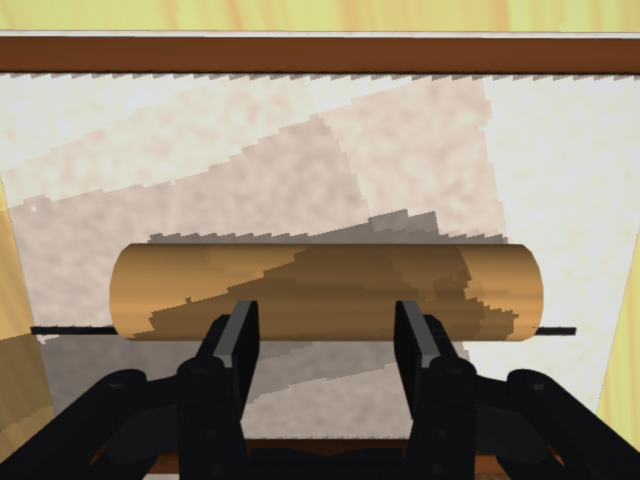

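View pics/top2.png

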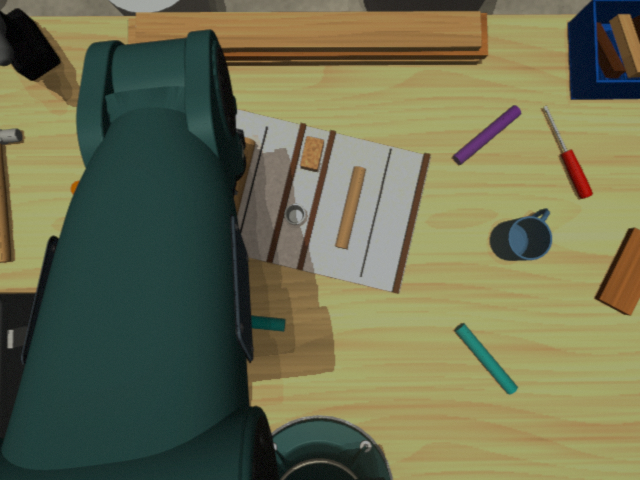

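The wrist view shows the dowel rolling squarely with both tips on top, at about (245,300) and (405,300). The arm hides it from the top camera. I'll finish this stroke, lift, step back and look.

```bash
python3 -m jog '[[-0.02,-0.08,-0.005,0,0,0,50],[-0.02,-0.08,-0.005,0,0,0,50],[-0.02,-0.08,-0.005,0,0,0,50],[0,0,0,0,0,0,50]]'; python3 -m jog '[[0,0,0.06,0,0,0,50],[0,0,0.1,0,0,0,50],[0.04,0.16,0.4,0,0,0,50],[0.04,0.16,0.4,0,0,0,50],[0,0,0,0,0,0,50]]'
python3 - <<'E'
from h import *
s=dict(SEED); s["thick"]=(s["thick"][0]-np.array([.243,.97])*.019,)+s["thick"][1:]
for c in("wrist",):
  img,K,T=cam(c); cv2.imwrite(f"pics/{c}3.png",img)
  show(measure(img,K,T,{"thick":s["thick"]}))
E
```

```text
time_s: 5.85
ee_pos: [0.6006, 0.1378, 0.0547]
tool_rot: [3.139, -0.005, 1.326]
wrist_force: [-0.9, 0.6, 3.8]
gripper_width: 0.585
time_s: 6.48
ee_pos: [0.6047, 0.1544, 0.1041]
tool_rot: [3.139, -0.005, 1.326]
wrist_force: [0.3, -0.3, 0.6]
gripper_width: 0.586
thick cen [0.6032 0.1466] mark [0.5877 0.1245] myaw -13.58 off mm 25.04 along 9.8 dyaw deg -0.65 W,L mm 42.5 171.9 res 0.11 8
```

View pics/wrist3.png

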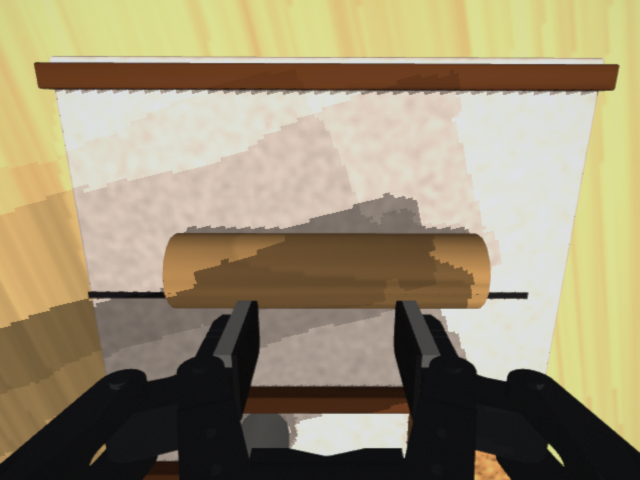

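```bash
cat >> h.py <<'E'
def meas2(img,K,T,n,off,mark=None,ax=None):
    """tangent-plane axis of dowel near mark+off*normal; mark line seen beyond its ends"""
    r=R_[n]; _,mg,yaw=SEED[n]; u=np.array([np.cos(yaw),np.sin(yaw)]); w=np.array([-u[1],u[0]])
    along=(SEED[n][0]-mg)@u
    dg=mg+off*w+along*u
    b=cv2.GaussianBlur(img,(3,3),0); hsv=cv2.cvtColor(b,cv2.COLOR_BGR2HSV)
    H=np.mgrid[0:480,0:640]; uv=np.c_[H[1].ravel(),H[0].ravel()].astype(float)
    Pc=onplane(uv,K,T,.018+r)[:,:2]; Pb=onplane(uv,K,T,.018)[:,:2]
    q=Pc-dg; sat=hsv[...,1].ravel(); val=hsv[...,2].ravel()
    m=((abs(q@u)<.11)&(abs(q@w)<r+.02)&(sat>75)&(val>30)).reshape(480,640).astype(np.uint8)
    k,lab,stt,_=cv2.connectedComponentsWithStats(m); i=1+np.argmax(stt[1:,4]); sel=(lab.ravel()==i)
    t=q@u; s=q@w; E=[[],[]]
    L=(np.percentile(t[sel],.5),np.percentile(t[sel],99.5))
    for a in np.arange(-.065,.0651,.003):
        j=sel&(abs(t-a)<.0015)
        if ax is not None and not any(x0<a<x1 for x0,x1 in ax): continue
        if j.sum()<8: continue
        jj=np.where(j)[0]; E[0].append(uv[jj[np.argmin(s[jj])]]); E[1].append(uv[jj[np.argmax(s[jj])]])
    N=[];rs=[]
    pixhalf=[]
    for e,sg in zip(E,(-1,1)):
        e=np.array(e); vx,vy,x,y=cv2.fitLine(e.astype(np.float32),cv2.DIST_HUBER,0,.01,.01).ravel()
        # push outwards half a pixel
        nn=np.array([-vy,vx]); cpx=proj(np.r_[dg,.018+r],K,T)[0]; nn*=np.sign((np.array([x,y])-cpx)@nn)
        rs.append(np.std((e-[x,y])@nn)); p=np.array([[x-100*vx,y-100*vy],[x+100*vx,y+100*vy]])+.5*nn
        D=ray(p,K,T); nrm=np.cross(D[0],D[1]); N.append(nrm/np.linalg.norm(nrm))
    if N[0]@N[1]<0:N[1]=-N[1]
    ang=np.arccos(N[0]@N[1])/2; B=N[0]+N[1]; B/=np.linalg.norm(B)
    o=T[:3,3]; z=.018+r
    d=np.array([-B[1],B[0]]); d/=np.linalg.norm(d); d*=np.sign(d[0])
    c0=B@o-B[2]*z; nb=B[:2]; c=dg+nb*(c0-nb@dg)/(nb@nb)
    dist=np.linalg.norm(np.cross(np.r_[c,z]-o,np.r_[d,0])); rr=dist*np.sin(ang)
    # mark
    Q=Pc-c; dn=np.array([-d[1],d[0]])
    roi=(abs((Pb-mg)@u)<.124)&(abs((Pb-mg)@w)<.009)&~((abs(Q@d)<.09)&(abs(Q@dn)<r+.012))&(sat<90)
    tt=(Pb-mg)@u; ss=(Pb-mg)@w; sl=[]
    for a in np.arange(-.123,.1231,.003):
        j=np.where(roi&(abs(tt-a)<.002))[0]
        if len(j)<5: continue
        bg=np.percentile(val[j],80); wt=np.clip(bg*.6-val[j],0,None)
        if (wt>0).sum()<2 or ss[j].max()-ss[j].min()<.014: continue
        sl.append([a,(wt*ss[j]).sum()/wt.sum()])
    sl=np.array(sl)
    if mark is None:
        g=np.ones(len(sl),bool)
        for _ in range(3):
            pl=np.polyfit(*sl[g].T,1); e=abs(sl[:,1]-np.polyval(pl,sl[:,0])); g=e<max(.0006,2.5*np.median(e))
        md=u+pl[0]*w; md/=np.linalg.norm(md); mp=mg+pl[1]*w; info=(g.sum(),len(sl),round(e[g].std()*1e3,2),sl[g][:,0].min().round(3),sl[g][:,0].max().round(3))
    else: mp,md=mark; info=None
    mn=np.array([-md[1],md[0]])
    al=(dg-mp)@md
    # offset at dowel's mid
    cm=c+d*((dg-c)@d)
    print(n,"off",round((cm-mp)@mn*1e3,2),"dyaw",round(float(np.degrees(np.arctan2(d[1],d[0])-np.arctan2(md[1],md[0]))),2),"r",round(rr*1e3,2),"edge res px",np.round(rs,2),"ends",np.round(L,3),"myaw",round(float(np.degrees(np.arctan2(md[1],md[0]))),2),"cen",cm.round(4),"mark",mp.round(4),info)
E
python3 - <<'E'
from h import *
img=cv2.imread("pics/top0.png"); s=ctrl.snapshot("top");K=(s["fx"],s["fy"],s["cx"],s["cy"]);T=np.eye(4);T[:3,:3]=R.from_euler("xyz",s["attitude"]).as_matrix();T[:3,3]=s["origin"]
meas2(img,K,T,"thick",.0425);meas2(img,K,T,"thin",.0508)
img,K,T=cam("wrist");meas2(img,K,T,"thick",.023)
E
```

```text
thick off 42.47 dyaw -0.13 r 19.44 edge res px [0.29 0.3 ] ends [-0.08   0.081] myaw -14.06 cen [0.6084 0.1655] mark [0.5883 0.1268] (np.int64(77), 82, np.float64(0.13), np.float64(-0.123), np.float64(0.12))
thin off 50.87 dyaw 0.16 r 11.49 edge res px [0.27 0.3 ] ends [-0.079  0.08 ] myaw -14.07 cen [ 0.5498 -0.0665] mark [ 0.5413 -0.1168] (np.int64(68), 72, np.float64(0.17), np.float64(-0.114), np.float64(0.12))
thick off 24.04 dyaw -0.35 r 19.98 edge res px [2.43 0.25] ends [-0.086  0.086] myaw -14.05 cen [0.6036 0.1463] mark [0.5879 0.1254] (np.int64(19), 19, np.float64(0.16), np.float64(-0.123), np.float64(0.123))
```

```bash
python3 -m jog '[[0,0,-0.3,-0.0014,0.0012,0,50],[0,0,-0.3,0,0,0,50],[0,0,-0.2,0,0,0,50],[0,0,-0.04,0,0,0,50],[0,0,0,0,0,0,50]]'
```

```text
time_s: 7.25
ee_pos: [0.6019, 0.153, 0.0549]
tool_rot: [-3.134, 0.003, 1.325]
wrist_force: [-1.7, 1.2, 8.7]
gripper_width: 0.589
```

```bash
python3 -m jog '[[-0.02,-0.08,-0.005,0,0,0,50],[-0.02,-0.08,-0.005,0,0,0,50]]';python3 -m jog '[[-0.02,-0.08,-0.005,0,0,0,50],[-0.02,-0.08,-0.005,0,0,0,50],[-0.02,-0.08,-0.005,0,0,0,50]]'; python3 -m jog '[[-0.02,-0.08,-0.005,0,0,0,50],[-0.02,-0.08,-0.005,0,0,0,50],[0,0,0,0,0,0,50]]'
python3 -m jog '[[0,0,0.06,0,0,0,50],[0,0,0.1,0,0,0,50],[0.02,0.1,0.4,0,0,0,50],[0.02,0.1,0.4,0,0,0,50],[0,0,0,0,0,0,50]]'
python3 - <<'E'
from h import *
img,K,T=cam("wrist");cv2.imwrite("pics/w4.png",img);meas2(img,K,T,"thick",.0095)
meas2(img,K,T,"thick",.0095,ax=[(-.07,-.045),(-.02,.02),(.045,.07)])
E
```

```text
time_s: 7.5
ee_pos: [0.6, 0.1452, 0.055]
tool_rot: [-3.135, 0.003, 1.326]
wrist_force: [-1.8, 1.0, 4.7]
gripper_width: 0.588
time_s: 7.88
ee_pos: [0.5968, 0.1325, 0.0549]
tool_rot: [-3.136, 0.002, 1.326]
wrist_force: [-3.0, 1.5, 6.4]
gripper_width: 0.585
time_s: 8.25
ee_pos: [0.5946, 0.1236, 0.0548]
tool_rot: [-3.136, 0.002, 1.325]
wrist_force: [-2.2, 1.0, 2.7]
gripper_width: 0.587
time_s: 8.88
ee_pos: [0.5971, 0.134, 0.1044]
tool_rot: [-3.136, 0.002, 1.325]
wrist_force: [-0.4, -1.0, -0.1]
gripper_width: 0.581
thick off 8.8 dyaw 0.19 r 19.95 edge res px [0.25 0.34] ends [-0.086  0.086] myaw -14.16 cen [0.5999 0.1318] mark [0.588  0.1257] (np.int64(19), 19, np.float64(0.04), np.float64(-0.123), np.float64(0.123))
thick off 8.76 dyaw 0.13 r 19.92 edge res px [0.31 0.31] ends [-0.086  0.086] myaw -14.16 cen [0.5999 0.1317] mark [0.588  0.1257] (np.int64(19), 19, np.float64(0.04), np.float64(-0.123), np.float64(0.123))
```

View pics/w4.png

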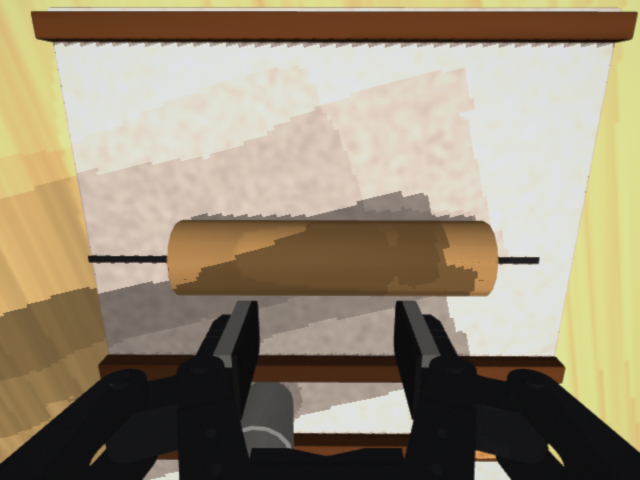

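```bash
python3 -m jog '[[0.02,0.1,-0.3,-0.0004,-0.0017,0,50],[0.01,0.03,-0.3,0,0,0,50],[0,0,-0.2,0,0,0,50],[0,0,-0.03,0,0,0,50],[0,0,0,0,0,0,50]]'
```

```text
time_s: 9.55
ee_pos: [0.597, 0.1395, 0.0579]
tool_rot: [-3.138, 0.004, 1.324]
wrist_force: [0.1, 0.1, -0.2]
gripper_width: 0.588
```

```bash
python3 -m jog '[[0,0,-0.04,0,0,0,50],[0,0,-0.018,0,0,0,50]]';python3 -m jog '[[0,0,-0.008,0,0,0,50]]'
```

```text
time_s: 9.8
ee_pos: [0.5975, 0.1394, 0.0555]
tool_rot: [-3.139, 0.003, 1.324]
wrist_force: [-0.2, -0.8, -0.2]
gripper_width: 0.588
time_s: 9.93
ee_pos: [0.5976, 0.1394, 0.0552]
tool_rot: [-3.139, 0.003, 1.324]
wrist_force: [0.6, 0.1, 0.1]
gripper_width: 0.586
```

```bash
python3 -m jog '[[0,0,-0.012,0,0,0,50]]';python3 -m jog '[[-0.02,-0.08,-0.006,0,0,0,50]]';python3 -m jog '[[-0.02,-0.08,-0.005,0,0,0,50]]';python3 -m jog '[[-0.015,-0.06,-0.005,0,0,0,50]]'
```

```text
time_s: 10.05
ee_pos: [0.5977, 0.1394, 0.0549]
tool_rot: [-3.139, 0.003, 1.324]
wrist_force: [-1.3, -0.3, 5.2]
gripper_width: 0.587
time_s: 10.18
ee_pos: [0.5967, 0.1356, 0.0549]
tool_rot: [-3.14, 0.003, 1.325]
wrist_force: [-1.4, -1.1, 5.6]
gripper_width: 0.587
time_s: 10.3
ee_pos: [0.5957, 0.1315, 0.0549]
tool_rot: [-3.14, 0.003, 1.325]
wrist_force: [-2.3, 1.3, 4.6]
gripper_width: 0.584
time_s: 10.42
ee_pos: [0.5949, 0.1282, 0.0549]
tool_rot: [-3.14, 0.002, 1.325]
wrist_force: [-0.6, 0.9, 4.8]
gripper_width: 0.585
```

```bash
python3 -m jog '[[-0.015,-0.06,-0.005,0,0,0,50]]';python3 -m jog '[[-0.01,-0.04,-0.005,0,0,0,50]]';python3 -m jog '[[0,0,-0.003,0,0,0,50]]'
```

```text
time_s: 10.55
ee_pos: [0.5941, 0.1251, 0.0549]
tool_rot: [-3.14, 0.002, 1.325]
wrist_force: [-1.6, 0.6, 7.0]
gripper_width: 0.584
time_s: 10.68
ee_pos: [0.5935, 0.1228, 0.0549]
tool_rot: [-3.14, 0.002, 1.325]
wrist_force: [-2.5, 0.1, 6.0]
gripper_width: 0.584
time_s: 10.8
ee_pos: [0.5935, 0.1226, 0.0549]
tool_rot: [-3.141, 0.002, 1.325]
wrist_force: [-2.1, 0.9, 3.9]
gripper_width: 0.588
```

```bash
python3 -m jog '[[0,0,0.06,0,0,0,50],[0,0,0.2,0,0,0,50],[-0.1,-0.4,0.6,0,0,0,50],[-0.1,-0.4,0.6,0,0,0,50],[-0.1,-0.4,0.2,0,0,0,50],[0,0,0,0,0,0,50],[0,0,0,0,0,0,50]]'
python3 - <<'E'
from h import *
img,K,T=cam("wrist");cv2.imwrite("pics/w5.png",img);meas2(img,K,T,"thick",0)
print(T[:3,3])
E
```

```text
time_s: 11.68
ee_pos: [0.5776, 0.0606, 0.1407]
tool_rot: [-3.14, 0.003, 1.325]
wrist_force: [0.2, -0.1, 0.0]
gripper_width: 0.585
thick off -0.02 dyaw 0.09 r 19.68 edge res px [0.   0.21] ends [-0.085  0.085] myaw -14.2 cen [0.5978 0.1235] mark [0.5881 0.1259] (np.int64(19), 19, np.float64(0.05), np.float64(-0.123), np.float64(0.123))
[0.5975041  0.13552696 0.28379903]
```

View pics/w5.png

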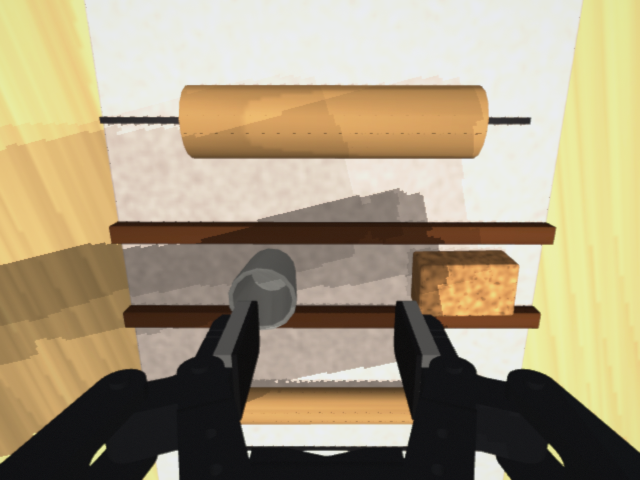

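The view from nearly overhead puts the thick dowel at row 120, on its line: offset 0.0 mm, yaw 0.1°. Next is the thin one.

```bash
python3 -m jog '[[-0.17,-0.8,0,0,0,0,50],[-0.17,-0.8,-0.3,0,0,0,50],[-0.17,-0.8,-0.4,0,0,0,50],[0,0,0,0,0,0,50],[0,0,0,0,0,0,50]]'
python3 - <<'E'
from h import *
img,K,T=cam("wrist");cv2.imwrite("pics/w6.png",img);meas2(img,K,T,"thin",.0508)
meas2(img,K,T,"thin",.0508,ax=[(-.07,-.045),(-.02,.02),(.045,.07)])
print(ctrl.state()["ee_pos"])
E
```

```text
time_s: 12.35
ee_pos: [0.5509, -0.0593, 0.1013]
tool_rot: [-3.136, 0.002, 1.329]
wrist_force: [0.4, 0.1, 1.0]
gripper_width: 0.584
thin off 50.84 dyaw 0.3 r 12.35 edge res px [0.28 0.29] ends [-0.083  0.082] myaw -14.18 cen [ 0.5494 -0.0681] mark [ 0.5409 -0.1184] (np.int64(58), 75, np.float64(0.07), np.float64(-0.123), np.float64(0.123))
thin off 50.77 dyaw 0.39 r 12.4 edge res px [0.29 0.35] ends [-0.083  0.082] myaw -14.18 cen [ 0.5494 -0.0681] mark [ 0.5409 -0.1184] (np.int64(58), 75, np.float64(0.07), np.float64(-0.123), np.float64(0.123))
[ 0.55087968 -0.05925109  0.10128755]
```

View pics/w6.png

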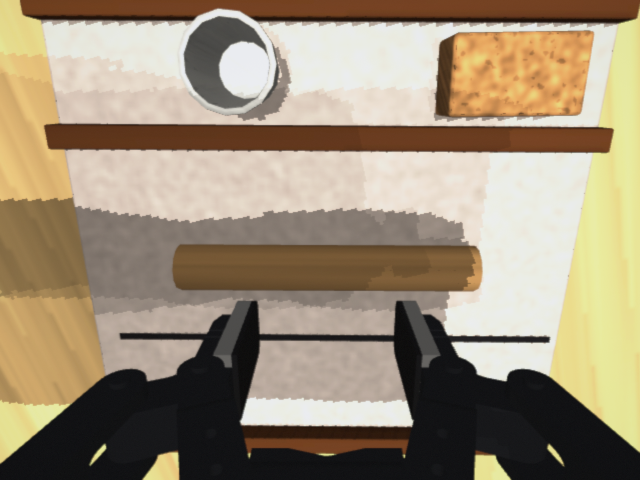

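```bash
python3 -m jog '[[0,0.02,-0.4,-0.0004,-0.0017,-0.001,50],[0,0.01,-0.4,0,0,0,50],[0,0,-0.2,0,0,0,50],[0,0,-0.06,0,0,0,50],[0,0,0,0,0,0,50]]'
```

```text
time_s: 13.02
ee_pos: [0.5531, -0.054, 0.0486]
tool_rot: [3.139, 0.002, 1.332]
wrist_force: [-0.2, -0.0, -0.3]
gripper_width: 0.584
```

```bash
python3 -m jog '[[-0.03,-0.11,-0.06,0,0,-0.002,50],[0,0,-0.06,0,0,0,50],[0,0,-0.01,0,0,0,50]]';python3 -m jog '[[0,0,-0.02,0,0,0,50]]'
```

```text
time_s: 13.4
ee_pos: [0.5521, -0.0601, 0.0427]
tool_rot: [3.137, 0.002, 1.325]
wrist_force: [0.1, 0.2, 0.6]
gripper_width: 0.584
time_s: 13.52
ee_pos: [0.5522, -0.0602, 0.0418]
tool_rot: [3.137, 0.002, 1.325]
wrist_force: [-0.1, 0.1, -0.7]
gripper_width: 0.585
```

```bash
python3 -m jog '[[0,0,-0.02,0,0,0,50]]';python3 -m jog '[[0,0,-0.012,0,0,0,50]]';python3 -m jog '[[0,0,-0.012,0,0,0,50]]'
```

```text
time_s: 13.65
ee_pos: [0.5522, -0.0602, 0.0407]
tool_rot: [3.137, 0.002, 1.325]
wrist_force: [0.4, -0.3, 0.5]
gripper_width: 0.581
time_s: 13.78
ee_pos: [0.5522, -0.0602, 0.0401]
tool_rot: [3.137, 0.002, 1.325]
wrist_force: [-0.9, 0.3, 1.3]
gripper_width: 0.587
time_s: 13.9
ee_pos: [0.5523, -0.0602, 0.0397]
tool_rot: [3.137, 0.002, 1.325]
wrist_force: [-1.9, 0.2, 10.3]
gripper_width: 0.59
```

```bash
python3 -m jog '[[-0.02,-0.08,-0.004,0,0,0,50],[-0.02,-0.08,-0.005,0,0,0,50],[-0.02,-0.08,-0.005,0,0,0,50]]';python3 -m jog '[[-0.02,-0.08,-0.005,0,0,0,50],[-0.02,-0.08,-0.005,0,0,0,50],[-0.02,-0.08,-0.005,0,0,0,50]]'; python3 -m jog '[[-0.02,-0.08,-0.005,0,0,0,50],[-0.02,-0.08,-0.005,0,0,0,50],[0,0,-0.002,0,0,0,50]]'
python3 -m jog '[[0,0,0.06,0,0,0,50],[0,0,0.1,0,0,0,50],[0.03,0.12,0.4,0,0,0,50],[0.03,0.12,0.3,0,0,0,50],[0,0,0,0,0,0,50]]'
python3 - <<'E'
from h import *
img,K,T=cam("wrist");cv2.imwrite("pics/w7.png",img);meas2(img,K,T,"thin",.034)
meas2(img,K,T,"thin",.034,ax=[(-.07,-.045),(-.02,.02),(.045,.07)])
E
```

```text
time_s: 14.28
ee_pos: [0.5493, -0.0721, 0.0399]
tool_rot: [3.136, 0.002, 1.326]
wrist_force: [-1.9, 0.5, 4.6]
gripper_width: 0.586
time_s: 14.65
ee_pos: [0.5463, -0.0844, 0.04]
tool_rot: [3.135, 0.002, 1.326]
wrist_force: [-1.6, 0.3, 5.6]
gripper_width: 0.581
time_s: 15.02
ee_pos: [0.5442, -0.0928, 0.0398]
tool_rot: [3.135, 0.002, 1.326]
wrist_force: [-1.3, -0.5, 3.5]
gripper_width: 0.584
time_s: 15.65
ee_pos: [0.5474, -0.0801, 0.0845]
tool_rot: [3.135, 0.001, 1.326]
wrist_force: [1.0, -0.4, -0.3]
gripper_width: 0.585
thin off 34.02 dyaw 0.15 r 12.41 edge res px [0.3  0.32] ends [-0.084  0.083] myaw -14.19 cen [ 0.5453 -0.0844] mark [ 0.5409 -0.1184] (np.int64(21), 21, np.float64(0.03), np.float64(-0.123), np.float64(0.123))
thin off 34.05 dyaw 0.15 r 12.39 edge res px [0.28 0.38] ends [-0.084  0.083] myaw -14.19 cen [ 0.5454 -0.0844] mark [ 0.5409 -0.1184] (np.int64(21), 21, np.float64(0.03), np.float64(-0.123), np.float64(0.123))
```

View pics/w7.png

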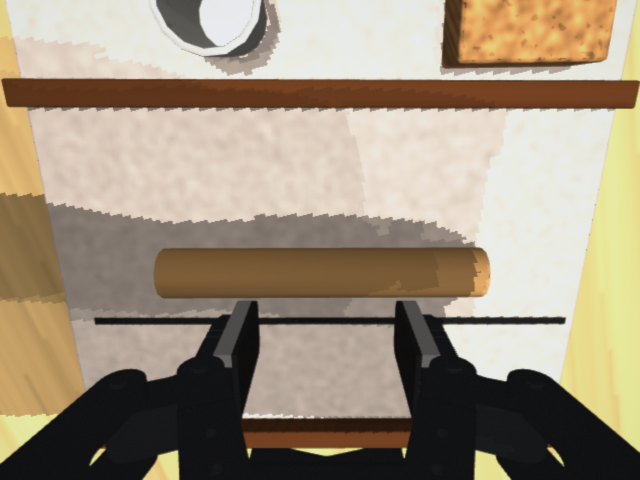

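```bash
python3 -m jog '[[0.02,0.08,-0.25,0.0005,0.002,0,50],[0,0,-0.25,0,0,0,50],[0,0,-0.14,0,0,0,50],[0,0,-0.03,0,0,0,50],[0,0,0,0,0,0,50]]'
```

```text
time_s: 16.32
ee_pos: [0.5466, -0.0759, 0.0454]
tool_rot: [-3.136, 0.001, 1.325]
wrist_force: [-0.2, -0.9, 0.4]
gripper_width: 0.58
```

```bash
python3 -m jog '[[0,0,-0.05,0,0,0,50],[0,0,-0.03,0,0,0,50]]';python3 -m jog '[[0,0,-0.01,0,0,0,50]]';python3 -m jog '[[0,0,-0.012,0,0,0,50]]'
```

```text
time_s: 16.58
ee_pos: [0.5469, -0.0761, 0.0417]
tool_rot: [-3.137, 0.001, 1.325]
wrist_force: [0.1, 0.5, 0.1]
gripper_width: 0.586
time_s: 16.7
ee_pos: [0.5469, -0.0762, 0.0412]
tool_rot: [-3.137, 0.001, 1.325]
wrist_force: [-0.3, 0.2, -0.2]
gripper_width: 0.587
time_s: 16.82
ee_pos: [0.547, -0.0761, 0.0407]
tool_rot: [-3.138, 0.001, 1.325]
wrist_force: [-0.4, 0.5, -0.2]
gripper_width: 0.586
```

```bash
python3 -m jog '[[0,0,-0.014,0,0,0,50]]';python3 -m jog '[[0,0,-0.012,0,0,0,50]]'
```

```text
time_s: 16.95
ee_pos: [0.5471, -0.0761, 0.04]
tool_rot: [-3.138, 0.001, 1.325]
wrist_force: [0.2, 0.5, 0.6]
gripper_width: 0.587
time_s: 17.08
ee_pos: [0.5472, -0.0762, 0.0397]
tool_rot: [-3.138, 0.001, 1.325]
wrist_force: [-2.4, 0.8, 10.3]
gripper_width: 0.588
```

```bash
python3 -m jog '[[-0.02,-0.08,-0.004,0,0,0,50],[-0.02,-0.08,-0.005,0,0,0,50],[-0.02,-0.08,-0.005,0,0,0,50]]';python3 -m jog '[[-0.02,-0.08,-0.005,0,0,0,50],[-0.02,-0.08,-0.005,0,0,0,50],[-0.02,-0.08,-0.005,0,0,0,50]]'; python3 -m jog '[[-0.02,-0.08,-0.005,0,0,0,50],[-0.02,-0.08,-0.005,0,0,0,50],[0,0,-0.002,0,0,0,50]]'
python3 -m jog '[[0,0,0.06,0,0,0,50],[0,0,0.1,0,0,0,50],[0.04,0.16,0.4,0,0,0,50],[0.04,0.16,0.3,0,0,0,50],[0,0,0,0,0,0,50]]'
python3 - <<'E'
from h import *
img,K,T=cam("wrist");cv2.imwrite("pics/w8.png",img);meas2(img,K,T,"thin",.0175)
meas2(img,K,T,"thin",.0175,ax=[(-.07,-.045),(-.02,.02),(.045,.07)])
E
```

```text
time_s: 17.45
ee_pos: [0.5442, -0.0882, 0.0399]
tool_rot: [-3.139, 0.001, 1.326]
wrist_force: [-1.8, 0.7, 5.7]
gripper_width: 0.585
time_s: 17.82
ee_pos: [0.541, -0.1007, 0.0398]
tool_rot: [-3.14, 0.001, 1.326]
wrist_force: [-2.0, 0.9, 6.5]
gripper_width: 0.584
time_s: 18.2
ee_pos: [0.5389, -0.1093, 0.0397]
tool_rot: [-3.14, 0.001, 1.326]
wrist_force: [-2.1, 0.5, 3.6]
gripper_width: 0.587
time_s: 18.82
ee_pos: [0.5431, -0.0925, 0.0843]
tool_rot: [-3.14, 0.001, 1.326]
wrist_force: [-0.3, 0.1, -0.1]
gripper_width: 0.585
thin off 17.09 dyaw 0.17 r 12.52 edge res px [1.09 0.29] ends [-0.084  0.083] myaw -14.16 cen [ 0.5412 -0.1008] mark [ 0.5409 -0.1184] (np.int64(20), 21, np.float64(0.03), np.float64(-0.123), np.float64(0.123))
thin off 17.09 dyaw 0.17 r 12.52 edge res px [0.   0.26] ends [-0.084  0.083] myaw -14.16 cen [ 0.5412 -0.1008] mark [ 0.5409 -0.1184] (np.int64(20), 21, np.float64(0.03), np.float64(-0.123), np.float64(0.123))
```

View pics/w8.png

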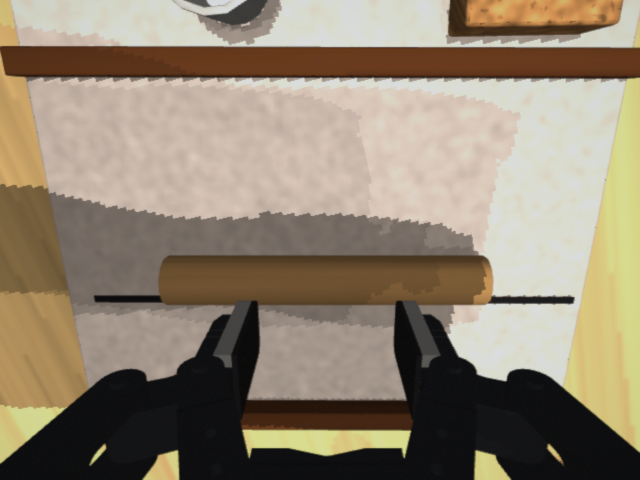

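```bash
python3 -m jog '[[0,0,-0.25,0,0,0,50],[0,0,-0.25,0,0,0,50],[0,0,-0.14,0,0,0,50],[0,0,-0.03,0,0,0,50],[0,0,0,0,0,0,50]]'
```

```text
time_s: 19.5
ee_pos: [0.5411, -0.0929, 0.0453]
tool_rot: [-3.135, 0.001, 1.325]
wrist_force: [-0.4, -0.1, 0.1]
gripper_width: 0.586
```

```bash
python3 -m jog '[[0.005,0.02,-0.05,0,0,0,50],[0,0,-0.04,0,0,0,50],[0,0,-0.01,0,0,0,50]]';python3 -m jog '[[0,0,-0.014,0,0,0,50]]';python3 -m jog '[[0,0,-0.012,0,0,0,50]]'
```

```text
time_s: 19.88
ee_pos: [0.5418, -0.092, 0.0405]
tool_rot: [-3.136, 0.001, 1.325]
wrist_force: [0.7, -0.2, 0.5]
gripper_width: 0.585
time_s: 20.0
ee_pos: [0.5419, -0.092, 0.0399]
tool_rot: [-3.136, 0.001, 1.325]
wrist_force: [-0.4, 0.8, 2.6]
gripper_width: 0.585
time_s: 20.12
ee_pos: [0.5421, -0.092, 0.0396]
tool_rot: [-3.137, 0.001, 1.325]
wrist_force: [-3.2, 1.2, 10.4]
gripper_width: 0.585
```

```bash
python3 -m jog '[[-0.02,-0.08,-0.004,0,0,0,50],[-0.02,-0.08,-0.005,0,0,0,50],[-0.02,-0.08,-0.005,0,0,0,50]]';python3 -m jog '[[-0.02,-0.08,-0.005,0,0,0,50],[-0.02,-0.08,-0.005,0,0,0,50],[-0.02,-0.08,-0.005,0,0,0,50]]'; python3 -m jog '[[-0.02,-0.08,-0.005,0,0,0,50],[-0.015,-0.06,-0.005,0,0,0,50]]'
```

```text
time_s: 20.5
ee_pos: [0.539, -0.1041, 0.0399]
tool_rot: [-3.138, 0.001, 1.326]
wrist_force: [-2.2, 1.3, 5.2]
gripper_width: 0.587
time_s: 20.88
ee_pos: [0.5359, -0.1168, 0.0398]
tool_rot: [-3.138, 0.001, 1.326]
wrist_force: [-2.9, 0.4, 7.1]
gripper_width: 0.586
time_s: 21.12
ee_pos: [0.534, -0.1243, 0.0398]
tool_rot: [-3.139, 0.001, 1.326]
wrist_force: [-2.0, -0.6, 5.2]
gripper_width: 0.587
```

```bash
python3 -m jog '[[-0.003,-0.012,-0.004,0,0,0,50],[0,0,-0.002,0,0,0,50]]'; python3 -m jog '[[0,0,0.06,0,0,0,50],[0,0,0.2,0,0,0,50],[-0.1,-0.4,0.7,0,0,0,50],[-0.1,-0.4,0.7,0,0,0,50],[-0.1,-0.4,0.4,0,0,0,50],[0,0,0,0,0,0,50],[0,0,0,0,0,0,50]]'
python3 - <<'E'
from h import *
img,K,T=cam("wrist");cv2.imwrite("pics/w9.png",img);meas2(img,K,T,"thin",0)
print(T[:3,3])
E
```

```text
time_s: 21.38
ee_pos: [0.5338, -0.1253, 0.0397]
tool_rot: [-3.139, 0.002, 1.325]
wrist_force: [-2.1, 0.9, 5.1]
gripper_width: 0.584
time_s: 22.25
ee_pos: [0.5182, -0.186, 0.1476]
tool_rot: [-3.139, 0.001, 1.326]
wrist_force: [-0.7, -0.9, 0.2]
gripper_width: 0.588
thin off -0.52 dyaw 0.14 r 12.42 edge res px [0.4 0. ] ends [-0.082  0.082] myaw -14.19 cen [ 0.5371 -0.1175] mark [ 0.541  -0.1179] (np.int64(21), 21, np.float64(0.05), np.float64(-0.123), np.float64(0.123))
[ 0.53799204 -0.11114621  0.29075895]
```

View pics/w9.png

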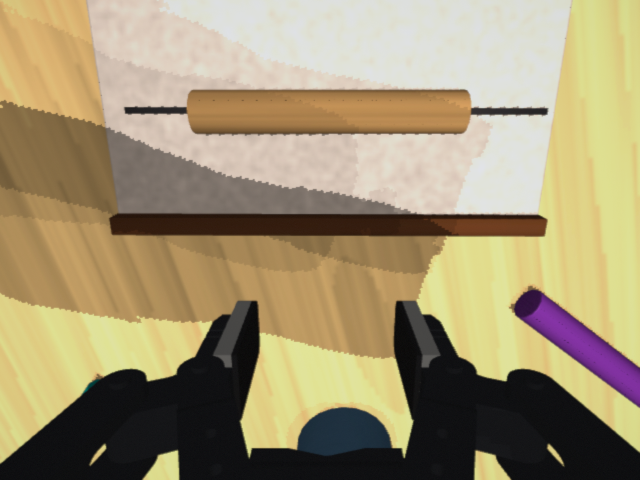

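Overhead wrist view: the thin dowel sits at row 110 on its line, offset -0.5 mm, yaw 0.14°. I'll clear the arm and check both from the top camera.

```bash
python3 -m jog '[[0,0,1,0,0,0,50],[0,0,1,0,0,0,50],[-0.6,-0.7,0,0,0,0,50],[-0.6,-0.7,0,0,0,0,50],[-0.6,-0.7,0,0,0,0,50],[-0.6,-0.7,0,0,0,0,50],[-0.6,-0.7,0,0,0,0,50],[-0.6,-0.7,0,0,0,0,50],[-0.6,-0.7,0,0,0,0,50],[-0.6,-0.7,0,0,0,0,50]]'; python3 -m jog '[[-0.6,-0.6,0,0,0,0,50],[-0.6,-0.6,0,0,0,0,50],[0,0,0,0,0,0,50],[0,0,0,0,0,0,50]]'
python3 - <<'E'
from h import *
img,K,T=cam("top");cv2.imwrite("pics/t10.png",img)
for n in("thick","thin"): meas2(img,K,T,n,0)
img,K,T=cam("scene");cv2.imwrite("pics/s10.png",img)
for n in("thick","thin"):
  try: meas2(img,K,T,n,0)
  except Exception as e: print(e)
E
```

```text
time_s: 23.55
ee_pos: [0.2731, -0.4638, 0.2424]
tool_rot: [-3.129, -0.006, 1.34]
wrist_force: [-0.1, -0.4, 0.2]
gripper_width: 0.582
time_s: 24.05
ee_pos: [0.2111, -0.5251, 0.2386]
tool_rot: [-3.126, -0.011, 1.339]
wrist_force: [0.7, 0.5, 0.2]
gripper_width: 0.583
thick off -0.47 dyaw -0.24 r 19.57 edge res px [0.3  0.27] ends [-0.08   0.081] myaw -14.06 cen [0.5979 0.1238] mark [0.5883 0.1267] (np.int64(18), 19, np.float64(0.14), np.float64(-0.123), np.float64(0.12))
thin off -0.62 dyaw 0.14 r 11.9 edge res px [0.27 0.25] ends [-0.079  0.08 ] myaw -14.12 cen [ 0.5374 -0.1163] mark [ 0.5413 -0.1167] (np.int64(12), 13, np.float64(0.14), np.float64(-0.114), np.float64(0.12))
thick off 0.31 dyaw -0.13 r 19.29 edge res px [0.31 0.34] ends [-0.095  0.087] myaw -14.16 cen [0.5982 0.1249] mark [0.5884 0.1271] (np.int64(17), 17, np.float64(0.13), np.float64(-0.123), np.float64(0.123))
thin off 0.28 dyaw -0.02 r 15.05 edge res px [0.36 0.34] ends [-0.087  0.082] myaw -14.09 cen [ 0.5375 -0.1158] mark [ 0.5412 -0.117 ] (np.int64(14), 15, np.float64(0.09), np.float64(-0.114), np.float64(0.12))
```

View pics/t10.png

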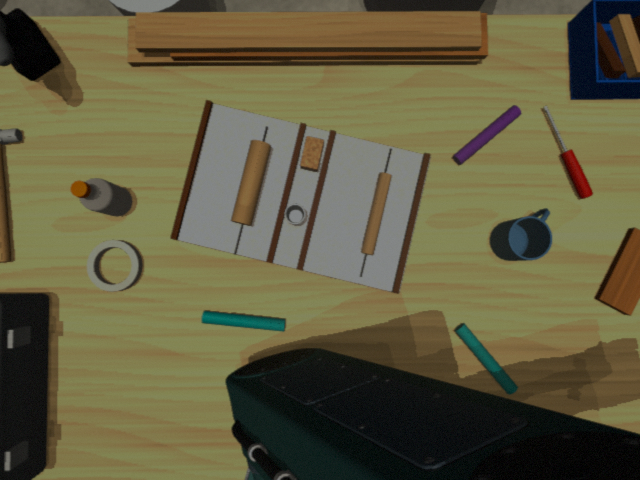

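All three cameras put both dowels within about 0.6 mm and 0.25° of their lines. The bystanders haven't moved and the robot is clear, so I'm handing in.

```bash
python3 -c "
from station import ctrl
print(ctrl.state()['time_s'],ctrl.finish_job())"
```

```text
the job is handed in; nothing more can be done
24.15 None
```

Both dowels now lie on their lines, and I handed the job in at 24.2 s. I rolled each one there in three light top strokes with both fingertips, at about 4–12 N. One touchdown on the thick dowel briefly read 26 N at the wrist before I backed off.

| Dowel | Wrist camera | Top camera | Scene camera |
|---|---|---|---|
| Thick, offset from line | 0.0 mm | -0.5 mm | +0.3 mm |
| Thick, angle to line | 0.1° | -0.2° | -0.1° |
| Thin, offset from line | -0.5 mm | -0.6 mm | +0.3 mm |
| Thin, angle to line | 0.1° | 0.1° | 0.0° |

- **Disagreements:** the cameras differ by up to 0.9 mm, within the stated 2 mm calibration. The scene view measured the thin dowel's radius as 15 mm instead of 12.5, so I trust its offset less.
- **Bystanders:** by eye in the last top view, the pot, block, glue, tape and mug stand where they were, and the arm is clear of everything.

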